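# Clear the sensor off the page and turn the chart leaf over

## Robot

A 6-joint arm with a two-finger parallel gripper is mounted at the origin on the work surface. World frame = base frame: x ahead of the robot, y to its left, z up, the work surface at z = 0. Lengths are in m, angles in rad, forces in N, time in s.
With the tool pointing down it reaches from about 0.25 to 0.725 m from the base axis. Payload 4 kg.
Tool frame: the origin (TCP) lies midway between the tips of the shut fingers; the grasp point (between the pads) lies 19 mm behind it; z points along the fingers, y is the line along which they close (so a half turn about z gives the same grasp; the last joint's range is limited). The gripper opens to 85 mm and grips with 20 to 120 N. Pads are 22 mm wide; open, the fingers measure 114 mm over their backs; the gripper's body (76 mm by 85 mm) begins 54 mm behind the grasp point. The pads swing forward as they close: fully open they stand 13 mm farther back than shut.
Start: joints at [1.128, 0.241, 0.005, 1.335, 0, 1.571], TCP at [0.214, 0.452, 0.231] pointing down, gripper open.
Joint ranges: [-2.72, 2.72], [-1.05, 1.87], [-1.09, 1.28], [-1.99, 2.15], [-1.42, 1.44], [-3.14, 3.14]. Speed limits (rad/s): [2.79, 2.79, 3.14, 3.14, 3.14, 3.14].

## Interface

Orientations are given as a unit quaternion [x, y, z, w].
In Python, from workcell import bot gives the robot as it stands.
- The arm moves only by the tool move_arm, never from a script. Its argument "motion" is a list of rows, each an object of numbers: "x", "y", "z": the shift along the tool's x, y, z in cm; "yaw": the turn about the tool's z in degrees. A call has 1 to 20 rows; each row is the pose to reach, as a shift and turn from the pose commanded when the call began, along the tool's axes at that moment; what a row does not reach only later rows make up. A row lasts 1/8 s, in which the tool goes at most 62.5 mm and 10.7 degrees, less where a joint would pass 70% of its speed; a pose out of reach is approached as far as the arm can. A call with a gripper value outside its range is refused whole. "gripper" is the opening, from -1 (shut) to 1 (fully open), set as the call begins (left out, the last holds). The fingers move at their own pace and stop on an object; the grip force is fixed at half the most. Time passes only in rows, so rows that repeat a pose let the fingers close. It gives the time, the measured TCP pose, the force, the opening and the grip force at its end, in the units of the state.
- bot.get_obs(): the state, without advancing time (a new reading comes with each control period).
- bot.camera(name): name is "side" or "top" or "wrist"; returns the picture (420x560x3 uint8, blue, green, red); there is no depth.
- bot.camera_model(name): a dict with "K" (3x3 intrinsics, pixels), "world_from_camera" (4x4, takes a point from camera to world coordinates). Camera axes: x right, y down, z forward; pixel columns grow to the right and rows downward; lengths in m; the calibration is good to about 2 mm. A picture is of the moment at which its call begins: read the wrist's pose just before it. camera_model takes no time and is no camera call; for the wrist camera it gives the pose at the moment of the call.
- bot.job_done(): hands the job in; it is judged then, once.
Trained networks look in the newest picture that a camera, given by its name, has taken for a name from the list of things; names that differ only in an ending like _2 or _b are one class to them, and where a whole thing is asked for, a point or a joint stands for the part that bears it (a point fixed in the world has none). Each returns a list of dicts, best first, with "score" (0 to 1); they miss things now and then, are a little off and sometimes report something else, mostly with a low value. They report only what shows in the picture. A call takes as long as a camera call. They do not tell look-alikes from the thing itself.
- bot.cut_out(camera, name): "mask" (420x560 bool, what is visible of it) and "centre" ([row, column] in pixels, amid what is visible of it).
The state is a dict: "clock": time; "joint_pos": joint angles; "joint_vel": joint speeds; "tau": joint torques, N m; "eef_pos": TCP position; "tool_rot": TCP orientation; "ft_force": force on the tool from outside, world axes, zero at the start; "ft_torque": the same for the moment, N m; "grip_width": finger opening in m; "grasp_force": force on a finger pad.
Only numpy, scipy, OpenCV 4.12 (cv2) and the standard library are available. Lean on these libraries where they do the work, as an engineer would, in place of code of your own. Each camera call takes 0.05 s, during which the arm holds its last target. There are 200 camera calls.

## Task

On the open chart binder, push the orange-footed sensor off the left page so that it stands upright on the bench, sliding it without lifting it or tipping it over. Then turn the rigid orange leaf over the spine with the fingertips, never pinching it between the fingers, until it lies flat on the left page. Leave everything else on the bench where it is.

Things in the scene. Friction and masses are not known exactly. Their poses are not given: they have to be found in the camera images.
- binder: Low black chart binder, fixed to the bench: a base plate 170 mm (along its x, the spine) by 260 mm (y) and 5 mm thick, the origin at the centre of its underside. The spine runs along its x axis through the middle (hinge axis 12 mm above the bench; its steel knuckles reach 18 mm). The right page is its -y half, the left page its +y half; page tops are 5 mm above the bench.
- leaf (a joint): Angle of the rigid leaf about the spine: 0 lies flat on the right page (-y), pi/2 stands upright, pi lies flat on the left page (+y). It starts part-raised on the right side. The hinge is stiff (about 0.09 N m): the leaf stays where it is left and has to be pushed all the way; it stops at pi.
- leaf_hinge (a point): Middle of the spine axis on which the leaf turns, 12 mm above the bench. Its frame turns with the leaf: its -y axis points from the spine to the leaf's free edge, x along the spine.
- leaf_edge (a point): Middle of the leaf's free edge, 125 mm from the hinge axis, at mid-thickness. The leaf is 140 mm along the spine, orange on its first upper side and yellow beneath, 7 mm thick, with a round black bead (6 mm) along the free edge.
- sensor: Black sensor block with an orange foot, 50 x 50 mm and 40 mm tall, about 0.25 kg, standing loose on the left page. Origin at the centre of its underside, z up; a connector stub (12 mm thick, at 20 mm height) sticks out 13 mm from its +y side, away from the spine.
- blue_sensor: Bystander: like the sensor but with a blue foot, 50 x 50 x 40 mm, origin under its centre.
- mug: Bystander: white mug, 76 mm across, 90 mm tall, origin under its centre.
- mouse: Bystander: black computer mouse, 100 x 58 x 29 mm, origin under its centre.
- jar: Bystander: glass jar with a blue cap, 60 mm across, 70 mm tall, origin under its centre.
- driver: Bystander: screwdriver lying on the bench.
- adaptor: Bystander: black power adaptor, 50 x 115 x 30 mm, origin under its centre.
Not all that is in view belongs to the job. Leave any green or red look-alike of the sensor alone.

How it is judged:
On the way, in this order (a step that is already met when the one before it is completed fails the run):
1. the sensor stands upright on the bench, off the binder (height (world z) of sensor between -0.005 and 0.0025 m and angle between sensor's own z axis and vertical below 0.06 rad), for 0.2 s.
2. the leaf lies flat on the left page (value of joint leaf above 3.07 rad), for 0.2 s.
At the end, for the whole second after the job is handed in: The sensor stands upright (within 0.06 rad) and still on the bench, its underside within 2.5 mm of the bench top, so wholly off the binder; the leaf lies on the left page, within about 4 degrees of flat (joint above 3.07 rad), at rest (all of step 1 and linear speed of sensor below 0.02 m/s and value of joint leaf above 3.07 rad and velocity of joint leaf below 0.1 rad/s); the robot touches nothing.
It fails at once if the sensor is lifted (more than 12 mm above the page) (height (world z) of sensor above 0.017 m).
It fails at once if the sensor is tipped over (more than 0.6 rad) (angle between sensor's own z axis and vertical above 0.6 rad).
It fails at once if the leaf is pinched (fingers press on both its faces at once, over 1.5 N each) (contact force between the fingers and leaf_c2 above 1.5 N and contact force between the fingers and leaf_c3 above 1.5 N).
It fails at once if another thing on the bench is moved more than 30 mm (distance of any of blue_sensor, mug, mouse, jar, driver, adaptor from where it was at the start of the episode above 0.03 m).
It also fails if it takes over 56 s, if anything falls off the work surface, if the arm or the gripper's body presses on something with over 40 N, if the wrist force passes 120 N, or if a joint passes its speed limit or range.

## Working session

There is one attempt and no reset: what is moved stays moved. The work goes in short steps, Python scripts to look and compute and a tool call to move; the robot and the scene stay as the last step left them, time stands still between calls to the robot, and variables do not carry over. Pictures are saved under pics/ and viewed, at most 10 in all, crops included, and the job is handed in when it is done.

Besides the shell and the picture viewer there is one more tool, called by a JSON object that holds its "op" and its "data", one argument or row to a line. move_arm: Moves the arm, as the interface text tells. Its arguments: {"type":"object","properties":{"motion":{"type":"array"},"gripper":{"type":"number"}},"required":["motion"]}

```bash
mkdir -p pics
cat > h.py <<'E'
import numpy as np, cv2
from workcell import bot
def pt(cam,rc,z):
    m=bot.camera_model(cam);K=np.array(m["K"]);T=np.array(m["world_from_camera"])
    d=T[:3,:3]@np.linalg.solve(K,[rc[1],rc[0],1.]);o=T[:3,3]
    return (o+d*(z-o[2])/d[2]).round(4)
def px(cam,p):
    m=bot.camera_model(cam);K=np.array(m["K"]);T=np.array(m["world_from_camera"])
    c=K@(T[:3,:3].T@(np.array(p)-T[:3,3]));return (c[:2]/c[2]).round(1)
E
python3 - <<'E'
from h import *
o=bot.get_obs();print(o["clock"],o["eef_pos"],o["tool_rot"],o["grip_width"])
t=bot.camera("top");s=bot.camera("side")
cv2.imwrite("pics/a.png",t);cv2.imwrite("pics/b.png",s)
for c in("top","side"):
    print(c,np.array(bot.camera_model(c)["world_from_camera"])[:3].round(3).tolist())
for n,z in(("binder",.005),("leaf",.05),("sensor",.04),("blue_sensor",.04),("mug",.09),("mouse",.03),("jar",.07),("driver",.02),("adaptor",.03)):
    for r in bot.cut_out("top",n)[:3]:
        m=r["mask"].astype(np.uint8);q=cv2.minAreaRect(cv2.findNonZero(m))
        print(n,round(r["score"],2),np.round(r["centre"]),pt("top",r["centre"],z),[pt("top",p[::-1],z)[:2].tolist() for p in cv2.boxPoints(q)])
E
```

```text
0.0 [0.21396342 0.45121299 0.23040309] [ 2.19585918e-01  9.75592616e-01 -1.01203221e-03 -2.19312627e-04] 0.08544112835671319
top [[-0.019, -0.996, 0.085, 0.431], [-1.0, 0.02, 0.005, 0.033], [-0.007, -0.085, -0.996, 1.268]]
side [[0.773, -0.384, 0.504, -0.057], [-0.634, -0.486, 0.602, -0.657], [0.014, -0.785, -0.619, 0.764]]
binder 0.61 [229. 304.] [ 0.5043 -0.0342  0.005 ] [[0.5403, 0.1221], [0.6406, -0.1239], [0.4788, -0.1871], [0.3805, 0.0566]]
leaf 0.75 [218. 325.] [ 0.5272 -0.083   0.05  ] [[0.5738, 0.0021], [0.6209, -0.1099], [0.4861, -0.1644], [0.4398, -0.0533]]
sensor 0.86 [248. 273.] [0.4569 0.0458 0.04  ] [[0.4814, 0.0818], [0.4936, 0.0211], [0.4439, 0.0111], [0.4318, 0.0716]]
sensor 0.82 [229. 211.] [0.5073 0.2012 0.04  ] [[0.547, 0.228], [0.5459, 0.1754], [0.4859, 0.176], [0.4869, 0.2284]]
sensor 0.72 [206. 110.] [0.5692 0.4545 0.04  ] [[0.5363, 0.5195], [0.6178, 0.5062], [0.5946, 0.3885], [0.5134, 0.4024]]
blue_sensor 0.61 [198. 455.] [ 0.5709 -0.4106  0.04  ] [[0.5594, -0.3598], [0.6123, -0.3889], [0.5803, -0.4483], [0.5276, -0.4191]]
mug 0.56 [207. 112.] [0.5603 0.4315 0.09  ] [[0.538, 0.4998], [0.6104, 0.4847], [0.5839, 0.3759], [0.5119, 0.3915]]
jar 0.63 [254. 460.] [ 0.4328 -0.4055  0.07  ] [[0.4618, -0.3681], [0.4603, -0.443], [0.4049, -0.44], [0.4064, -0.3654]]
driver 0.93 [143. 144.] [0.732  0.3751 0.02  ] [[0.772, 0.3911], [0.7739, 0.3652], [0.6218, 0.3512], [0.62, 0.3768]]
driver 0.38 [210. 109.] [0.5612 0.4636 0.02  ] [[0.5394, 0.5243], [0.62, 0.512], [0.5981, 0.3955], [0.5178, 0.4084]]
adaptor 0.85 [148. 425.] [ 0.7019 -0.3445  0.03  ] [[0.716, -0.2829], [0.7455, -0.4008], [0.6929, -0.4121], [0.6636, -0.2946]]
```

View pics/a.png

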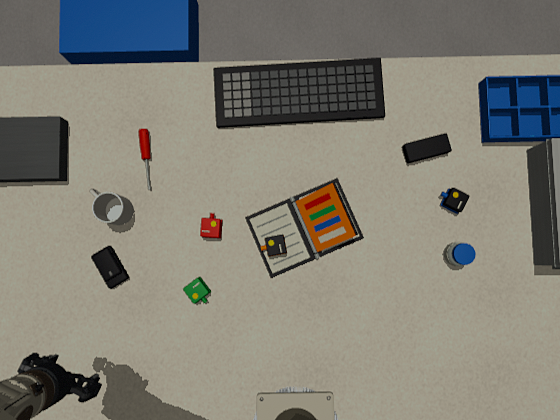

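View pics/b.png

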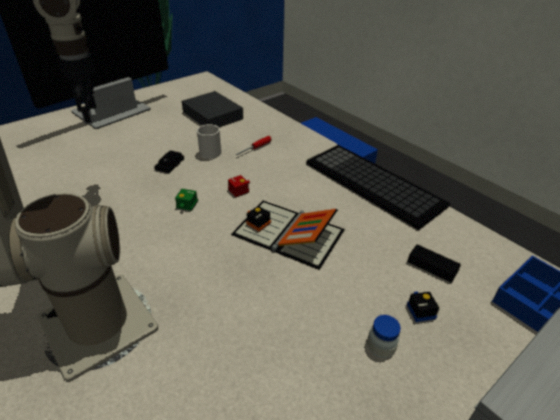

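The top view shows the sensor at pixel (276,245) on the left page and the leaf at (328,220). The binder yaw is about 22°, centred near (0.51, -0.03). The side view shows the leaf raised, and the red (211,226) and green (197,290) look-alikes are clear of the push path. I'll move over the gap beside the spine and look from there.

{"op": "move_arm", "data": {
  "motion": [
    {"x": -4,"y": -3,"yaw": 4},
    {"x": -9,"y": -6,"yaw": 9},
    {"x": -14,"y": -9.5,"yaw": 14},
    {"x": -19,"y": -13,"yaw": 19},
    {"x": -24,"y": -16.5,"yaw": 24},
    {"x": -29,"y": -20,"yaw": 29},
    {"x": -34,"y": -23.5,"yaw": 34},
    {"x": -39,"y": -27,"yaw": 39},
    {"x": -43,"y": -29.5,"yaw": 42.4},
    {"x": -43,"y": -29.5,"yaw": 42.4},
    {"x": -43,"y": -29.5,"yaw": 42.4},
    {"x": -43,"y": -29.5,"yaw": 42.4}
  ],
  "gripper": -0.5
}}

```text
invalid input at $.motion[0]: expected keys x, y, z, yaw
```

Run:
```python
from h import *
o=bot.get_obs();print(o["clock"],o["eef_pos"],o["tool_rot"],o["grip_width"])
w=bot.camera("wrist");cv2.imwrite("pics/c.png",w)
for n,z in(("binder",.005),("leaf",.05),("sensor",.04)):
    for r in bot.cut_out("wrist",n)[:2]:
        q=cv2.minAreaRect(cv2.findNonZero(r["mask"].astype(np.uint8)))
        print(n,round(r["score"],2),np.round(r["centre"]),pt("wrist",r["centre"],z),np.round(cv2.boxPoints(q)).tolist(),[pt("wrist",p[::-1],z)[:2].tolist() for p in cv2.boxPoints(q)])
cv2.imwrite("pics/d.png",cv2.resize(bot.camera("side")[180:290,210:370],None,fx=5,fy=5,interpolation=cv2.INTER_CUBIC))
```

```text
0.55 [0.21424069 0.4517728  0.23131851] [ 2.19614246e-01  9.75586789e-01  9.89730496e-06 -4.71389338e-06] 0.08503180345237123
sensor 0.93 [358. 175.] [0.348  0.2596 0.04  ] [[150.0, 379.0], [174.0, 327.0], [200.0, 338.0], [176.0, 391.0]] [[0.3615, 0.2195], [0.3119, 0.2803], [0.3373, 0.2983], [0.389, 0.2377]]
```

View pics/c.png

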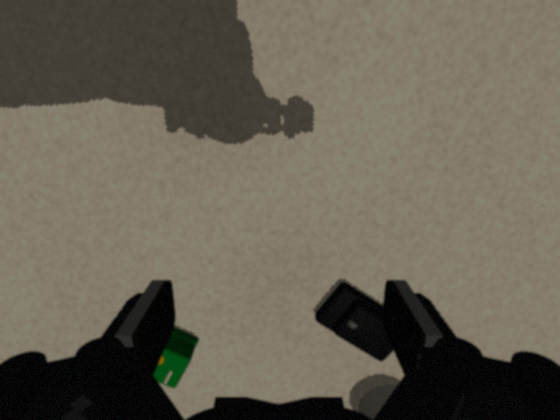

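View pics/d.png

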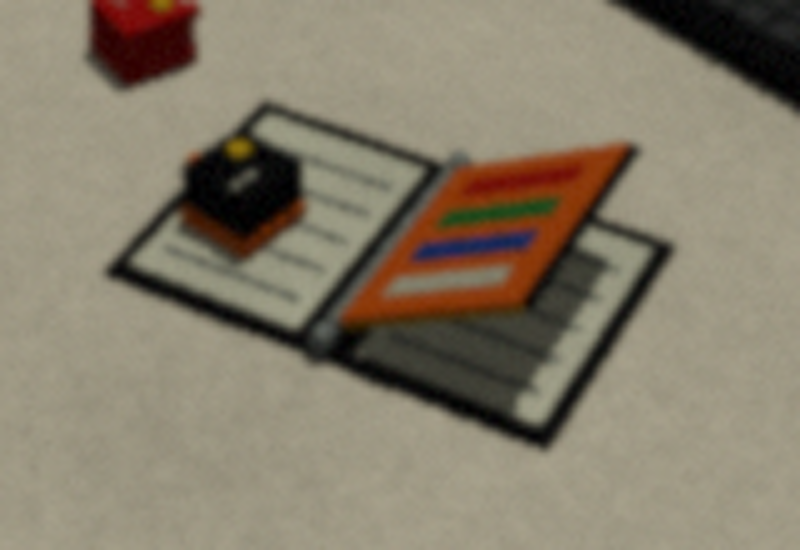

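The move was refused because every row needs all four keys. The side crop gives good corners: the binder at (265,103), (112,270), (545,445) and (670,247), and the leaf edge at (632,150) and (528,305). I'll redo the move and work out the poses from those.

{"op": "move_arm", "data": {
  "motion": [
    {"x": -4,"y": -3,"z": 0,"yaw": 4},
    {"x": -9,"y": -6,"z": 0,"yaw": 9},
    {"x": -14,"y": -9.5,"z": 0,"yaw": 14},
    {"x": -19,"y": -13,"z": 0,"yaw": 19},
    {"x": -24,"y": -16.5,"z": 0,"yaw": 24},
    {"x": -29,"y": -20,"z": 0,"yaw": 29},
    {"x": -34,"y": -23.5,"z": 0,"yaw": 34},
    {"x": -39,"y": -27,"z": 0,"yaw": 39},
    {"x": -43,"y": -29.5,"z": 0,"yaw": 42.4},
    {"x": -43,"y": -29.5,"z": 0,"yaw": 42.4},
    {"x": -43,"y": -29.5,"z": 0,"yaw": 42.4}
  ],
  "gripper": -0.5
}}

```text
clock: 2.17
eef_pos: [0.4759, 0.0012, 0.2311]
tool_rot: [0.558, 0.83, -0.0, -0.001]
ft_force: [-0.2, -0.1, 0.1]
grip_width: 0.0214
grasp_force: 0.0
```

Run:
```python
from h import *
from scipy.optimize import least_squares
o=bot.get_obs();print(o["clock"],o["eef_pos"],o["tool_rot"],o["grip_width"])
w=bot.camera("wrist");cv2.imwrite("pics/e.png",w)
for n,z in(("sensor",.04),):
    for r in bot.cut_out("wrist",n)[:2]:
        q=cv2.minAreaRect(cv2.findNonZero(r["mask"].astype(np.uint8)))
        print(n,round(r["score"],2),np.round(r["centre"]),pt("wrist",r["centre"],z),[pt("wrist",p[::-1],z)[:2].tolist() for p in cv2.boxPoints(q)])
c=lambda u,v:np.array([210+u/5,180+v/5])
obs=[c(265,103),c(112,270),c(545,445),c(670,247),c(632,150),c(528,305)]
def W(p,P):
    a=p[2];R=np.array([[np.cos(a),-np.sin(a)],[np.sin(a),np.cos(a)]]);P=np.array(P)
    return np.r_[p[:2]+R@P[:2],P[2]]
def pts(p):
    r=.128;y=-r*np.cos(p[3]);z=.012+r*np.sin(p[3])
    return [W(p,P) for P in((.085,.13,.005),(-.085,.13,.005),(-.085,-.13,.005),(.085,-.13,.005),(.07,y,z),(-.07,y,z))]
f=lambda p:np.concatenate([px("side",P)-q for P,q in zip(pts(p),obs)])
s=least_squares(f,[.51,-.03,.387,.6]);print(s.x,np.degrees(s.x[2:]),s.fun.round(1))
p=s.x
R=lambda a:np.array([[np.cos(a),-np.sin(a)],[np.sin(a),np.cos(a)]])
for v,z in((c(238,260),.005),(c(185,215),.005),(c(303,212),.005)):
    P=pt("side",v[::-1],z);print("foot",P,(R(p[2]).T@(P[:2]-p[:2])).round(4))
print("tcp in binder",R(p[2]).T@(np.array(o["eef_pos"])[:2]-p[:2]))
```

```text
2.175 [0.47591425 0.00115526 0.23110824] [ 5.57566561e-01  8.30132076e-01 -7.97634837e-05 -5.10261735e-04] 0.0213594845918961
sensor 0.76 [  6. 408.] [0.5172 0.1766 0.04  ] [[0.491, 0.1703], [0.5405, 0.1906], [0.5476, 0.1786], [0.4974, 0.158]]
sensor 0.58 [130. 283.] [0.4609 0.0458 0.04  ] [[0.4406, 0.0123], [0.4314, 0.0743], [0.4785, 0.083], [0.4907, 0.0209]]
[ 0.51  -0.03   0.387  0.6  ] [22.17346667 34.37746771] [-0.5 -2.  -1.7 -1.6  0.6 -1.4  1.  -2.1  1.2 -5.1 -0.2 -4.2]
foot [0.4397 0.0149 0.005 ] [-0.0482  0.0681]
foot [0.4391 0.0622 0.005 ] [-0.0309  0.1121]
foot [0.4915 0.0239 0.005 ] [0.0032 0.0569]
tcp in binder [-0.01980658  0.04171556]
```

View pics/e.png

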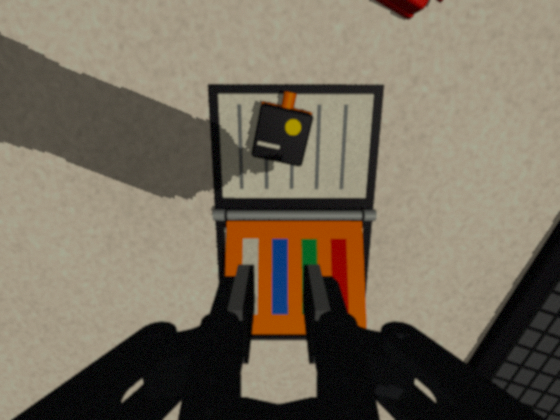

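The wrist view shows the binder aligned with the image: page corners at (209,87) and (383,87), and the spine at row 214. The sensor's top corners are at (260,101), (311,112), (302,165) and (252,154). My pixel rounding stopped the fit from converging, so I'll rerun it with both views.

```bash
sed -i 's/return (c\[:2\]\/c\[2\]).round(1)/return c[:2]\/c[2]/' h.py
python3 - <<'E'
from h import *
from scipy.optimize import least_squares
c=lambda u,v:np.array([210+u/5,180+v/5])
obs=[c(265,103),c(112,270),c(545,445),c(670,247),c(632,150),c(528,305)]
R=lambda a:np.array([[np.cos(a),-np.sin(a)],[np.sin(a),np.cos(a)]])
def W(p,P): return np.r_[p[:2]+R(p[2])@np.array(P[:2]),P[2]]
def pts(p):
    r=.128;y=-r*np.cos(p[3]);z=.012+r*np.sin(p[3])
    return [W(p,P) for P in((.085,.13,.005),(-.085,.13,.005),(-.085,-.13,.005),(.085,-.13,.005),(.07,y,z),(-.07,y,z))]
def f(p):
    a=[px("side",P)-q for P,q in zip(pts(p),obs)]
    b=[.3*(px("wrist",W(p,P))-q) for P,q in(((-.085,.13,.005),(209,87)),((.085,.13,.005),(383,87)))]
    return np.concatenate(a+b)
s=least_squares(f,[.51,-.03,.387,.6]);p=s.x;print(p,np.degrees(p[2:]),s.fun.round(1))
for q in((260,101),(311,112),(302,165),(252,154)):
    P=pt("wrist",q[::-1],.045);print(P,(R(p[2]).T@(P[:2]-p[:2])).round(4))
print("tcp in binder",R(p[2]).T@(np.array(bot.get_obs()["eef_pos"])[:2]-p[:2]))
E
```

```text
[ 0.50504426 -0.03478928  0.37654784  0.55288813] [21.57460212 31.67815629] [-0.3 -0.7 -2.2 -0.3 -0.   0.9  1.1  0.   2.2 -1.2  0.3  0.  -0.8 -0.9
  0.2 -0.1]
[0.4328 0.0617 0.045 ] [-0.0317  0.1163]
[0.4774 0.0701 0.045 ] [0.0129 0.1077]
[0.4889 0.0241 0.045 ] [0.0066 0.0607]
[0.443  0.0161 0.045 ] [-0.039   0.0701]
tcp in binder [-0.01370583  0.04495644]
```

{"op": "move_arm", "data": {
  "motion": [
    {"x": -0.8,"y": 0,"z": 3,"yaw": 0},
    {"x": -0.8,"y": 0,"z": 7,"yaw": 0},
    {"x": -0.8,"y": 0,"z": 11,"yaw": 0},
    {"x": -0.8,"y": 0,"z": 15,"yaw": 0},
    {"x": -0.8,"y": 0,"z": 18,"yaw": 0},
    {"x": -0.8,"y": 0,"z": 20,"yaw": 0},
    {"x": -0.8,"y": 0,"z": 21,"yaw": 0},
    {"x": -0.8,"y": 0,"z": 21.7,"yaw": 0},
    {"x": -0.8,"y": 0,"z": 21.7,"yaw": 0}
  ],
  "gripper": -0.5
}}

```text
clock: 3.4
eef_pos: [0.4795, -0.0061, 0.0145]
tool_rot: [0.557, 0.83, 0.0, 0.0]
ft_force: [-0.6, 0.2, -0.9]
grip_width: 0.0217
grasp_force: 0.0
```

{"op": "move_arm", "data": {
  "motion": [
    {"x": 0.6,"y": 0,"z": 0,"yaw": 0},
    {"x": 1.2,"y": 0,"z": 0,"yaw": 0},
    {"x": 1.8,"y": 0,"z": 0,"yaw": 0},
    {"x": 2.4,"y": 0,"z": 0,"yaw": 0},
    {"x": 3.0,"y": 0,"z": 0,"yaw": 0},
    {"x": 3.6,"y": 0,"z": 0,"yaw": 0},
    {"x": 4.2,"y": 0,"z": 0,"yaw": 0},
    {"x": 4.8,"y": 0,"z": 0,"yaw": 0},
    {"x": 5.4,"y": 0,"z": 0,"yaw": 0},
    {"x": 6.0,"y": 0,"z": 0,"yaw": 0},
    {"x": 6.5,"y": 0,"z": 0,"yaw": 0},
    {"x": 7.0,"y": 0,"z": 0,"yaw": 0},
    {"x": 7.5,"y": 0,"z": 0,"yaw": 0},
    {"x": 8.0,"y": 0,"z": 0,"yaw": 0},
    {"x": 8.4,"y": 0,"z": 0,"yaw": 0},
    {"x": 8.8,"y": 0,"z": 0,"yaw": 0},
    {"x": 9.2,"y": 0,"z": 0,"yaw": 0},
    {"x": 9.6,"y": 0,"z": 0,"yaw": 0},
    {"x": 9.6,"y": 0,"z": 0,"yaw": 0}
  ],
  "gripper": -0.5
}}

```text
clock: 5.78
eef_pos: [0.4423, 0.0829, 0.014]
tool_rot: [0.557, 0.83, -0.0, -0.001]
ft_force: [-0.8, 0.2, 0.9]
grip_width: 0.0208
grasp_force: 0.0
```

Run:
```python
from h import *
w=cv2.resize(bot.camera("side")[170:280,210:370],None,fx=4,fy=4,interpolation=cv2.INTER_CUBIC)
v=cv2.resize(bot.camera("wrist"),None,fx=.75,fy=.75)
im=np.zeros((440+0,640,3),np.uint8);im[:]=w;cv2.imwrite("pics/f.png",im);cv2.imwrite("pics/g.png",v)
```

```text
(no output)
```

View pics/f.png

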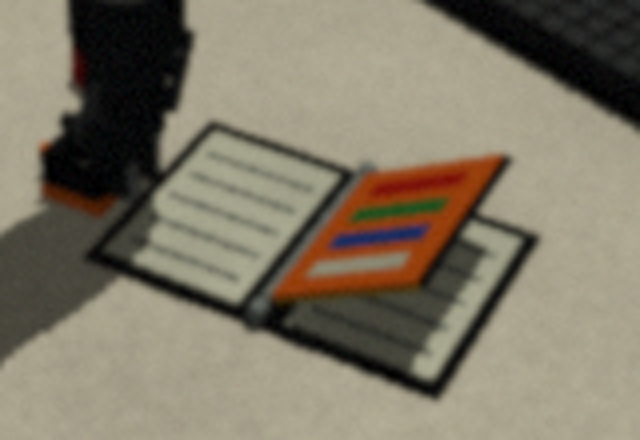

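The sensor looks to be off the left edge. I'll retreat up and check it from the wrist.

{"op": "move_arm", "data": {
  "motion": [
    {"x": -0.8,"y": 0,"z": 0,"yaw": 0},
    {"x": -1.6,"y": 0,"z": -1,"yaw": 0},
    {"x": -2.5,"y": 0,"z": -4,"yaw": 0},
    {"x": -4,"y": 0.4,"z": -8,"yaw": 0},
    {"x": -6,"y": 0.8,"z": -13,"yaw": 0},
    {"x": -8,"y": 1.2,"z": -18,"yaw": 0},
    {"x": -8.7,"y": 1.4,"z": -21.5,"yaw": 0},
    {"x": -8.7,"y": 1.4,"z": -21.5,"yaw": 0},
    {"x": -8.7,"y": 1.4,"z": -21.5,"yaw": 0}
  ],
  "gripper": -1
}}

```text
clock: 7.0
eef_pos: [0.4885, 0.0068, 0.2291]
tool_rot: [0.558, 0.83, -0.0, -0.0]
ft_force: [0.1, 0.5, 0.0]
grip_width: -0.0002
grasp_force: 0.0
```

Run:
```python
from h import *
o=bot.get_obs();print(o["eef_pos"],o["grip_width"])
w=bot.camera("wrist");cv2.imwrite("pics/h.png",w)
p=[.50504,-.03479,.37655];R=np.array([[np.cos(p[2]),-np.sin(p[2])],[np.sin(p[2]),np.cos(p[2])]])
B=lambda P:(R.T@(np.array(P)[:2]-p[:2])).round(4)
print("tcp",B(o["eef_pos"]))
for r in bot.cut_out("wrist","sensor")[:3]:
    q=cv2.boxPoints(cv2.minAreaRect(cv2.findNonZero(r["mask"].astype(np.uint8))))
    print(round(r["score"],2),r["centre"],[B(pt("wrist",v[::-1],.04)).tolist() for v in q])
```

```text
[0.48850081 0.00676049 0.22914169] -0.0002165848962403283
tcp [-0.0001  0.0447]
0.74 [6.8, 392.5] [[0.0626, 0.1954], [0.1147, 0.1959], [0.1167, 0.1823], [0.0637, 0.1817]]
0.59 [34.3, 259.4] [[-0.0443, 0.1943], [0.0023, 0.1948], [0.0033, 0.1422], [-0.046, 0.1416]]
```

View pics/h.png

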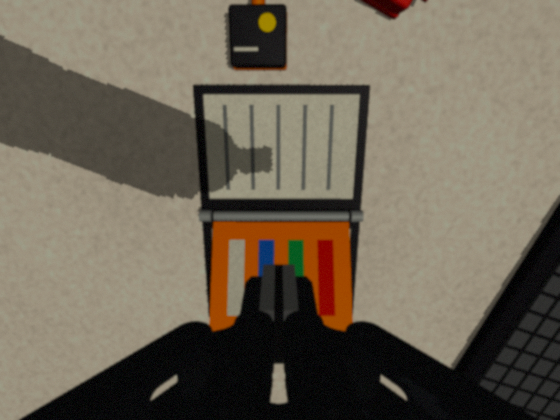

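The sensor stands on the bench, upright at (257,37), about 12 mm clear of the binder. Next I'll go behind the leaf's free edge with the fingers shut.

{"op": "move_arm", "data": {
  "motion": [
    {"x": -4,"y": 0,"z": 0,"yaw": 0},
    {"x": -9,"y": 0,"z": 0,"yaw": 0},
    {"x": -14,"y": 0,"z": 0,"yaw": 0},
    {"x": -18,"y": 0,"z": 0,"yaw": 0},
    {"x": -19,"y": 0,"z": 2,"yaw": 0},
    {"x": -19,"y": 0,"z": 6,"yaw": 0},
    {"x": -19,"y": 0,"z": 11,"yaw": 0},
    {"x": -19,"y": 0,"z": 15,"yaw": 0},
    {"x": -19,"y": 0,"z": 17,"yaw": 0},
    {"x": -19,"y": 0,"z": 17,"yaw": 0},
    {"x": -19,"y": 0,"z": 17,"yaw": 0}
  ],
  "gripper": -1
}}

```text
clock: 8.48
eef_pos: [0.5611, -0.1686, 0.0597]
tool_rot: [0.557, 0.83, 0.0, 0.0]
ft_force: [0.1, 0.6, -0.5]
grip_width: 0.0002
grasp_force: 0.0
```

{"op": "move_arm", "data": {
  "motion": [
    {"x": 1.3,"y": 0,"z": 0,"yaw": 0},
    {"x": 2.0,"y": 0,"z": 0,"yaw": 0},
    {"x": 2.6,"y": 0,"z": -0.1,"yaw": 0},
    {"x": 3.1,"y": 0,"z": -0.7,"yaw": 0},
    {"x": 3.7,"y": 0,"z": -1.4,"yaw": 0},
    {"x": 4.5,"y": 0,"z": -2.2,"yaw": 0},
    {"x": 5.3,"y": 0,"z": -3.0,"yaw": 0},
    {"x": 6.2,"y": 0,"z": -3.7,"yaw": 0},
    {"x": 7.1,"y": 0,"z": -4.3,"yaw": 0},
    {"x": 8.1,"y": 0,"z": -4.8,"yaw": 0},
    {"x": 9.1,"y": 0,"z": -5.2,"yaw": 0},
    {"x": 10.2,"y": 0,"z": -5.5,"yaw": 0},
    {"x": 11.3,"y": 0,"z": -5.8,"yaw": 0},
    {"x": 12.2,"y": 0,"z": -5.9,"yaw": 0},
    {"x": 13.1,"y": 0,"z": -6.0,"yaw": 0},
    {"x": 13.1,"y": 0,"z": -6.0,"yaw": 0}
  ],
  "gripper": -1
}}

```text
clock: 10.48
eef_pos: [0.5108, -0.0466, 0.1192]
tool_rot: [0.557, 0.83, 0.0, -0.0]
ft_force: [0.7, 0.1, 0.5]
grip_width: 0.0001
grasp_force: 0.0
```

Run:
```python
from h import *
cv2.imwrite("pics/i.png",cv2.resize(bot.camera("side")[130:290,190:370],None,fx=3.5,fy=3.5,interpolation=cv2.INTER_CUBIC))
```

```text
(no output)
```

View pics/i.png

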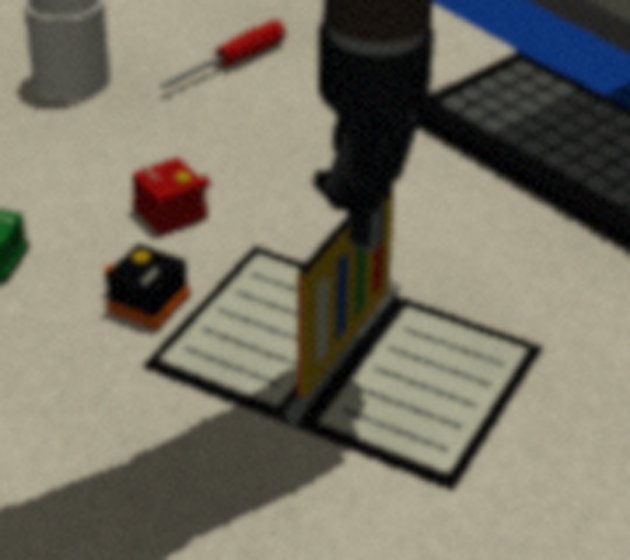

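The leaf stands upright with the fingers on its yellow face. I'll carry it on over to the left.

{"op": "move_arm", "data": {
  "motion": [
    {"x": 0.9,"y": 0,"z": 0.1,"yaw": 0},
    {"x": 1.8,"y": 0,"z": 0.3,"yaw": 0},
    {"x": 2.7,"y": 0,"z": 0.5,"yaw": 0},
    {"x": 3.5,"y": 0,"z": 0.9,"yaw": 0},
    {"x": 4.3,"y": 0,"z": 1.3,"yaw": 0},
    {"x": 5.1,"y": 0,"z": 1.8,"yaw": 0},
    {"x": 5.8,"y": 0,"z": 2.3,"yaw": 0},
    {"x": 6.5,"y": 0,"z": 2.9,"yaw": 0},
    {"x": 7.1,"y": 0,"z": 3.5,"yaw": 0},
    {"x": 7.7,"y": 0,"z": 4.1,"yaw": 0},
    {"x": 8.3,"y": 0,"z": 4.8,"yaw": 0},
    {"x": 8.8,"y": 0,"z": 5.5,"yaw": 0},
    {"x": 9.2,"y": 0,"z": 6.2,"yaw": 0},
    {"x": 9.6,"y": 0,"z": 7.0,"yaw": 0},
    {"x": 9.9,"y": 0,"z": 7.8,"yaw": 0},
    {"x": 10.1,"y": 0,"z": 8.7,"yaw": 0},
    {"x": 10.2,"y": 0,"z": 9.5,"yaw": 0},
    {"x": 10.3,"y": 0,"z": 10.0,"yaw": 0},
    {"x": 10.3,"y": 0,"z": 10.4,"yaw": 0},
    {"x": 10.3,"y": 0,"z": 10.5,"yaw": 0}
  ],
  "gripper": -1
}}

```text
clock: 13.02
eef_pos: [0.4722, 0.048, 0.0153]
tool_rot: [0.558, 0.83, 0.0, -0.0]
ft_force: [-4.8, 0.0, 15.0]
grip_width: 0.0003
grasp_force: 7.9
```

It pressed with 15 N at 15.3 mm, where I expected a flat leaf's top at 15.5 mm. I'll lift straight off and verify.

{"op": "move_arm", "data": {
  "motion": [
    {"x": 0,"y": 0,"z": -1,"yaw": 0},
    {"x": 0,"y": 0,"z": -4,"yaw": 0},
    {"x": -2,"y": 0,"z": -9,"yaw": 0},
    {"x": -4,"y": 0,"z": -14,"yaw": 0},
    {"x": -6,"y": 0,"z": -19,"yaw": 0},
    {"x": -7,"y": 0,"z": -22,"yaw": 0},
    {"x": -7,"y": 0,"z": -22,"yaw": 0}
  ],
  "gripper": -1
}}

```text
clock: 13.9
eef_pos: [0.5009, -0.0177, 0.2374]
tool_rot: [0.558, 0.83, 0.002, 0.003]
ft_force: [0.4, -0.3, -0.2]
grip_width: -0.0003
grasp_force: 0.0
```

Run:
```python
from h import *
cv2.imwrite("pics/j.png",cv2.resize(bot.camera("side")[130:290,190:370],None,fx=3.5,fy=3.5,interpolation=cv2.INTER_CUBIC))
print(bot.get_obs()["ft_force"])
```

```text
[ 0.23779274  0.2284192  -1.10975694]
```

View pics/j.png

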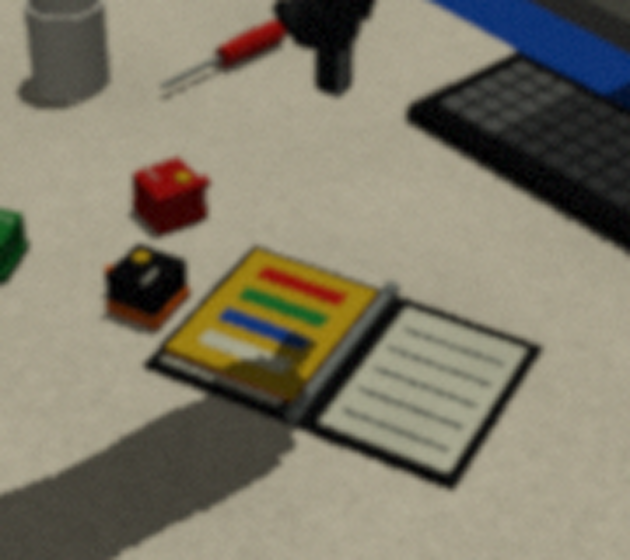

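The leaf lies flat, yellow side up, on the left page, and the sensor stands clear beside it at (145,290). Handing in.

```bash
python3 -c "
from workcell import bot
print(bot.job_done())"
```

```text
the job is handed in; nothing more can be done
None
```

I pushed the orange-footed sensor off the left page so it stands upright on the bench, turned the leaf flat onto the left page with shut fingertips, and handed the job in at about 14 s; the hand-in returned no verdict.

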